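# Key the lever onto the cam clamp and lock the blank

### The job

Take the green tape measure off the blank in the clamping jig and stand it upright on the bench or cork mat, clear of the jig. Then fit the red-knobbed lever fully home on the jig's keyed spindle, turned so that its keyway matches the key, and swing it clockwise (seen from above) until the cam firmly clamps the blank flat against the fence; leave the lever on and let go. Leave the black-knobbed lever, glue, plane, mallet and pencil cup undisturbed.

Things in the scene. Friction and masses are not known exactly. Their poses are not given: they have to be found in the camera images.
- jig: Plywood clamping jig fixed to the bench, 200 (x) x 240 (y) x 18 mm; origin at the centre of its underside, z up. Fence along y on its +x side. Two end stops (30 x 16 mm, 20 mm high above the board) at x = +45 mm leave a 166 mm bay, y = -83 to +83 mm, for the blank. The spindle's upright axis is at x = -30 mm, y = 0.
- fence (a point): Middle of the jig fence's clamping face (jig x = +70 mm, looking to jig -x), 30 mm above the bench. The fence is 20 mm wide, 220 mm long, 24 mm high above the board.
- spindle: Steel spindle of the jig, upright, turns about z, friction about 0.2 N m (stays where left). Origin: on the axis at the seat, the top of a shoulder of 21 mm radius, 78 mm above the bench, where the hub rests when home. The shaft above it is 22 mm in diameter, 40 mm tall (top 7 mm tapered), keyed on its -x side. At the start its x axis points 46 to 80 degrees anticlockwise of the jig's x.
- key (a point): Middle of the outer face of the brass key on the shaft's -x side: 16 mm from the axis, 10 mm above the seat. The key is 8 mm wide and 20 mm tall from the seat, with a narrower nose 5 mm wide up to 24 mm. A white line on top of the cam points the opposite way, along the spindle's x, where the lever's arm will lie.
- cam (a point): Centre of the dark wooden eccentric cam fixed to the spindle: a disc of 80 mm diameter, 22 to 42 mm above the bench, its centre 14 mm off the axis, 39 degrees anticlockwise of the spindle's x. Turning clockwise from above drives it onto the blank; with the blank on the fence it is tight when the spindle's x is about 0.1 rad anticlockwise of the jig's x. Limit: 0.6 rad clockwise of the jig's x.
- blank: Dark hardwood blank, 50 (x) x 160 (y) x 44 mm, loose, lying in the jig's bay with up to 7 mm gap to the fence; origin at the centre of its underside, which is 18 mm above the bench. Its x axis is parallel to the jig's x.
- tape: Green and black tape measure, 40 (x) x 72 (y) x 68 mm tall, about 0.28 kg, standing upright on the blank; origin at the centre of its underside, z up.
- lever: Lever with steel hub, aluminium arm and red knob, 0.45 kg, balanced near the hub, lying right way up on the cork mat. Square hub 44 x 44 mm, 36 mm tall; origin at the centre of the hub's underside, z up. Through bore along z, 24.4 mm wide. Flat arm 24 mm wide, 14 mm thick, underside level with the hub's, runs to x = +132 mm. Fitted home, its origin and x axis coincide with the spindle's.
- keyway (a point): Middle of the back of the lever's keyway, on the bore's -x side (away from the arm): 17.4 mm from the bore's axis, 18 mm above the underside. The keyway is 10.4 mm wide, right through the hub, 1.2 mm clear of the key and shaft on each side, marked by a white patch on the hub's top.
- knob (a point): Top centre of the lever's upright red knob: 24 mm diameter, 120 mm from the bore's axis, 14 to 60 mm above the lever's underside.
- mat: Fixed cork mat, 240 (x) x 320 (y) x 4 mm; origin at the centre of its underside.
- old_lever: Like the lever but dark steel with a black knob and no keyway (does not fit): a bystander lying on the mat; same sizes and origin as the lever.
- glue: Yellow glue bottle, 64 mm diameter, about 190 mm tall, standing: a bystander; origin at the centre of its base.
- plane: Wooden hand plane, 56 (x) x 160 (y) mm, about 95 mm tall with its iron: a bystander; origin under its centre.
- mallet: Wooden mallet, head 60 (x) x 110 (y) x 70 mm, handle to x = -180 mm: a bystander; origin under the head.
- pencils: Blue cup of pencils, 72 mm diameter, 155 mm tall: a bystander; origin at the centre of its base.
Mind the look-alikes: they are no part of the job. What is shaped like the lever but turquoise is not meant. Of the things that look like the tape, the smaller one is meant.

How it is judged:
By the outcome, as a careful person would: the job done as asked, in the order asked, and still so for the second after the job is handed in, with the robot touching nothing.
It also fails if it takes over 72 s, if anything falls off the work surface, if the arm or the gripper's body presses on something with over 40 N, if the wrist force passes 120 N, or if a joint passes its speed limit or range.

### The arm

A 6-joint arm with a two-finger parallel gripper is mounted at the origin on the work surface. World frame = base frame: x ahead of the robot, y to its left, z up, the work surface at z = 0. Lengths are in m, angles in rad, forces in N, time in s.
With the tool pointing down it reaches from about 0.35 to 0.925 m from the base axis. Payload 6.4 kg.
Tool frame: the origin (TCP) lies on the mounting face of the last link; the fingertips stand 173 mm ahead of it and the grasp point (between the pads) lies 155 mm ahead of it; z points along the fingers, y is the line along which they close (so a half turn about z gives the same grasp; the last joint's range is limited). The gripper opens to 85 mm and grips with 20 to 120 N. Pads are 22 mm wide; open, the fingers measure 114 mm over their backs; the gripper's body (76 mm by 85 mm) begins 54 mm behind the grasp point. The pads swing forward as they close: fully open they stand 13 mm farther back than shut.
Start: joints at [-1.477, 0.245, 1.558, -0, 1.339, -0.174], TCP at [0.172, -0.627, 0.405] pointing down, gripper open.
Joint ranges: [-3.13, 3.13], [-1.02, 2.26], [0.13, 2.54], [-0.95, 4.09], [0.21, 2.88], [-2.74, 2.74]. Speed limits (rad/s): [2.57, 2.57, 3.14, 3.14, 3.14, 3.14].

### API

Orientations are given as a unit quaternion [w, x, y, z].
In Python, from cell import env gives the robot as it stands. The module is installed in compiled form; this text tells all that it offers.
- The arm moves only by the tool jog_arm, never from a script. Its argument "targets" is a list of rows, each an object with "gripper": the finger opening in mm, from 0 to 85.4; "travel": the shift along the world's x, y, z in mm, a list of three; "turn": the turn, a rotation vector about the world's x, y, z in rad, a list of three. In form: [{"gripper": gripper, "travel": [dx, dy, dz], "turn": [wx, wy, wz]}, ...]. A call has 1 to 12 rows; each row shifts and turns the commanded pose from where the row before left it; what a row does not reach is not made up. A row lasts 1/12 s, in which the tool goes at most 41.7 mm and 7.16 degrees, less where a joint would pass 70% of its speed; a pose out of reach is approached as far as the arm can. A call is refused whole if a number of a shift passes 41.7 or a number of a turn 0.125, either way. A call with a gripper value outside its range is refused whole. The fingers move at their own pace and stop on an object; the grip force is fixed at half the most. Time passes only in rows, so rows that do not move let the fingers close. It gives the time, the measured TCP pose, the force, the opening and the grip force at its end, in the units of the state.
- env.get_state(): the state, without advancing time (a new reading comes with each control period).
- env.camera(name): name is "scene" or "top" or "wrist"; returns (picture, depth): 400x640x3 uint8, blue, green, red; 400x640 float32, m along the optical axis (not along the pixel's ray), 0 where there is no reading.
- env.calibration(name): a dict with "fov_y" (degrees; the focal length in pixels is half the picture's height over the tangent of half this angle, whatever the lens; pixels are square), "cx", "cy" (the principal point, pixels), "k1" (the pictures are not rectified: a ray, as slopes to the right and down, at radius r is drawn at 1 + k1 r^2 times it, then the intrinsics apply), "pose" (4x4, takes a point from camera to world coordinates); the wrist camera has in their place "tool_from_camera" (4x4, takes a point from camera to tool coordinates, whose origin is the TCP and whose axes are the flange's). Camera axes: x right, y down, z forward; pixel columns grow to the right and rows downward; lengths in m; the calibration is good to about 2 mm. A picture is of the moment at which its call begins: read the wrist's pose just before it. calibration takes no time and is no camera call.
- env.sign_off(): hands the job in; it is judged then, once.
The state is a dict: "time": time; "joint_positions": joint angles; "joint_vel": joint speeds; "effort": joint torques, N m; "eef_pos": TCP position; "tool_rot": TCP orientation; "force": force on the tool from outside, world axes, zero at the start; "moment": the same for the moment, N m; "grip_width": finger opening in m; "gripper_force": force on a finger pad.
Only numpy, scipy, OpenCV 4.12 (cv2) and the standard library are available. Lean on these libraries where they do the work, as an engineer would, in place of code of your own. Each camera call takes 0.05 s, during which the arm holds its last target. There are 200 camera calls.

## Working session

There is one attempt and no reset: what is moved stays moved. The work goes in short steps, Python scripts to look and compute and a tool call to move; the robot and the scene stay as the last step left them, time stands still between calls to the robot, and variables do not carry over. Pictures are saved under pics/ and viewed, at most 10 in all, crops included, and the job is handed in when it is done.

Besides the shell and the picture viewer there is one more tool, called after "Emit:" as name(argument=value, ...), one argument or row to a line, values as JSON. jog_arm: Moves the arm, as the interface text tells. Its arguments: {"type":"object","properties":{"targets":{"type":"array"}},"required":["targets"]}

```bash
mkdir -p pics; cat > h.py <<'E'
import numpy as np, cv2
from cell import env
from scipy.spatial.transform import Rotation as R
def K(c):
    f=200/np.tan(np.radians(c['fov_y'])/2); return np.array([[f,0,c['cx']],[0,f,c['cy']],[0,0,1.]]),np.array([c['k1'],0,0,0,0.])
def shot(name):
    s=env.get_state(); c=env.calibration(name); im,d=env.camera(name)
    if name=='wrist':
        w,x,y,z=s['tool_rot']; T=np.eye(4); T[:3,:3]=R.from_quat([x,y,z,w]).as_matrix(); T[:3,3]=s['eef_pos']; P=T@c['tool_from_camera']
    else: P=np.array(c['pose'])
    return im,d,c,P
def cloud(d,c,P):
    k,dist=K(c); h,w=d.shape; u,v=np.meshgrid(np.arange(w),np.arange(h))
    n=cv2.undistortPoints(np.stack([u,v],-1).reshape(-1,1,2).astype(float),k,dist).reshape(h,w,2)
    X=np.dstack([n[...,0]*d,n[...,1]*d,d]); X=X@P[:3,:3].T+P[:3,3]; X[d==0]=np.nan
    return X
E
python3 - <<'E'
from h import *
print(env.get_state())
for n in ['top','scene']:
    im,d,c,P=shot(n); cv2.imwrite(f'pics/{n}0.png',im); np.savez(f'{n}0.npz',im=im,X=cloud(d,c,P)); print(n,P.round(3).tolist(),c['k1'])
print(env.calibration('wrist'))
E
```

```text
{'time': 0.0, 'joint_positions': array([-1.47708561e+00,  2.45810771e-01,  1.55906115e+00, -7.20954220e-06,
        1.33870465e+00, -1.74079394e-01]), 'joint_vel': array([-2.30905846e-04,  4.96266395e-05,  7.07187170e-04, -1.61560361e-03,
       -1.05368662e-04, -4.33211790e-04]), 'effort': array([ 1.25528080e-03, -4.29515040e+01, -3.26124072e+01, -3.94354390e-05,
        5.44249022e-03,  4.58442884e-07]), 'eef_pos': array([ 0.17198583, -0.62658456,  0.40355676]), 'tool_rot': array([-9.91299698e-04,  9.91048842e-01,  1.33496100e-01,  3.63460487e-05]), 'force': array([-0.24145146, -0.30515855, -0.56373076]), 'moment': array([ 0.0883103 , -0.02682393, -0.00786595]), 'gripper_force': 0.0, 'grip_width': 0.08507107072588821}
top [[-0.013, -0.988, 0.156, 0.356], [-1.0, 0.012, -0.009, -0.039], [0.007, -0.156, -0.988, 1.268], [0.0, 0.0, 0.0, 1.0]] 0.012722454269690292
scene [[0.783, 0.534, -0.318, 0.898], [0.622, -0.666, 0.413, -0.451], [0.009, -0.521, -0.853, 0.95], [0.0, 0.0, 0.0, 1.0]] 0.01120011699980695
{'fov_y': 67.91695829646588, 'cx': 317.18737290271815, 'cy': 198.87641294721394, 'k1': -0.042839250281275464, 'tool_from_camera': array([[ 2.63238152e-04, -9.47989593e-01, -3.18301213e-01,
         8.23077247e-02],
       [ 9.99999930e-01,  1.65229385e-04,  3.34910430e-04,
         9.20414391e-05],
       [-2.64898889e-04, -3.18301279e-01,  9.47989571e-01,
         3.05461826e-02],
       [ 0.00000000e+00,  0.00000000e+00,  0.00000000e+00,
         1.00000000e+00]])}
```

View pics/top0.png

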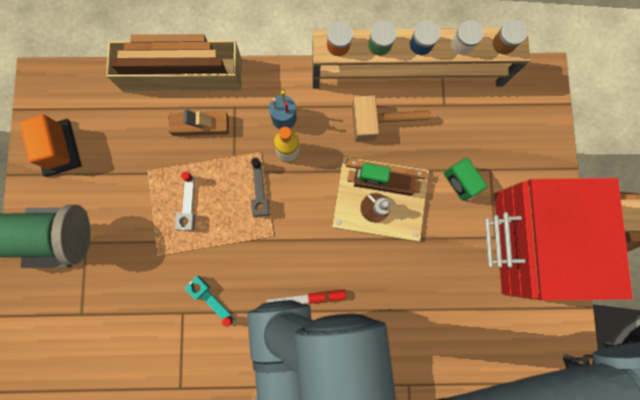

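View pics/scene0.png

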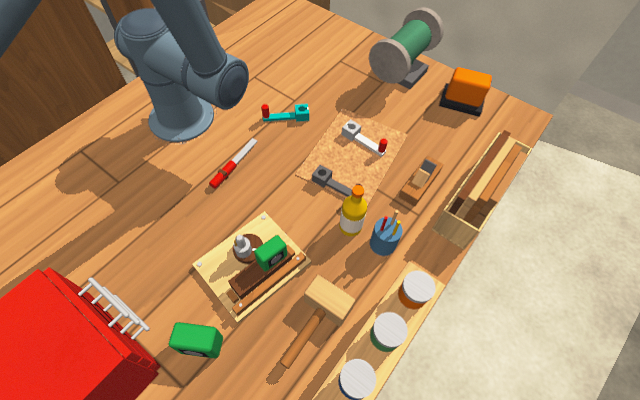

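The top view shows the jig around (382,200), with the target tape on the blank at (375,173). The red-knobbed lever has its hub at (185,220) and knob at (186,177), and the old lever is at (258,185). The turquoise lever and the larger tape at (465,180) are decoys.

```bash
cat > m.py <<'E'
from h import *
a=np.load('top0.npz'); im,X=a['im'],a['X']; hsv=cv2.cvtColor(im,cv2.COLOR_BGR2HSV)
def reg(name,x0,x1,y0,y1,zl,zh,cond=None):
    m=np.zeros(im.shape[:2],bool); m[y0:y1,x0:x1]=1
    z=X[...,2]; m&=(z>zl)&(z<zh)
    if cond is not None: m&=cond
    p=X[m]; 
    r=cv2.minAreaRect((p[:,:2]*1000).astype(np.float32))
    print(name,len(p),p.mean(0).round(4),'z med',np.median(p[:,2]).round(4),'rect',np.round(r[0],1),np.round(r[1],1),round(r[2],1))
    return p
H,S,V=cv2.split(hsv)
reg('tape',340,410,150,200,.115,.145)
reg('bigtape',435,500,150,210,.05,.15)
reg('blank',340,430,160,200,.055,.07)
reg('board',325,435,150,245,.012,.024)
reg('spindle top',360,400,190,225,.105,.13)
reg('hub',165,205,205,240,.033,.05)
reg('arm',170,205,175,235,.013,.024)
reg('knob',170,205,165,190,.05,.075)
reg('oldlever hub',245,275,195,220,.033,.05)
reg('oldlever',240,275,150,220,.013,.075)
reg('mat',145,275,150,255,.002,.007)
reg('fence',340,435,155,200,.035,.050)
reg('glue',270,305,120,165,.08,.25)
reg('plane',165,235,105,140,.03,.12)
E
python3 m.py
python3 - <<'E'
import cv2
a=cv2.imread('pics/top0.png')
cv2.imwrite('pics/c1.png',cv2.resize(a[150:246,320:440],None,fx=6,fy=6,interpolation=cv2.INTER_CUBIC))
E
```

```text
tape 459 [ 0.5956 -0.2089  0.1293] z med 0.1297 rect [ 596.5 -210. ] [72.4 40.8] 77.8
bigtape 959 [ 0.5867 -0.4562  0.0865] z med 0.0908 rect [ 572.7 -480.2] [157.   72.4] 47.2
blank 664 [ 0.582  -0.2682  0.0625] z med 0.0625 rect [ 589.9 -246.1] [160.2  51. ] 79.8
board 3561 [ 0.519  -0.234   0.0186] z med 0.0186 rect [ 547.9 -238.7] [240.3 201.4] 80.0
spindle top 58 [ 0.5165 -0.2326  0.1158] z med 0.1164 rect [ 516.2 -234. ] [19.3 19. ] 85.7
hub 216 [0.4885 0.2934 0.0404] z med 0.0404 rect [488.5 294.1] [46.5 43.7] 86.2
arm 323 [0.5487 0.2891 0.0186] z med 0.0186 rect [540.6 285.7] [ 41.6 152.4] 83.6
knob 70 [0.6066 0.2862 0.0627] z med 0.0634 rect [606.9 286.4] [21.2 22.1] 88.0
oldlever hub 205 [0.5241 0.0917 0.0404] z med 0.0409 rect [524.5  91.8] [44.7 44. ] 4.9
oldlever 595 [0.5717 0.0956 0.032 ] z med 0.0288 rect [578.8  96.7] [154.2  44. ] 5.1
mat 6930 [0.5398 0.2372 0.0044] z med 0.0044 rect [544.9 235.2] [364.4 291.4] 89.4
fence 696 [ 0.601  -0.2465  0.042 ] z med 0.042 rect [ 584.2 -245.4] [219.7 107.5] 80.6
glue 576 [0.6754 0.0149 0.1383] z med 0.1314 rect [700.4  14.1] [62.8 98.9] 84.3
plane 1196 [0.7584 0.2604 0.05  ] z med 0.0421 rect [762.2 262.7] [ 57.8 159.2] 1.4
```

View pics/c1.png

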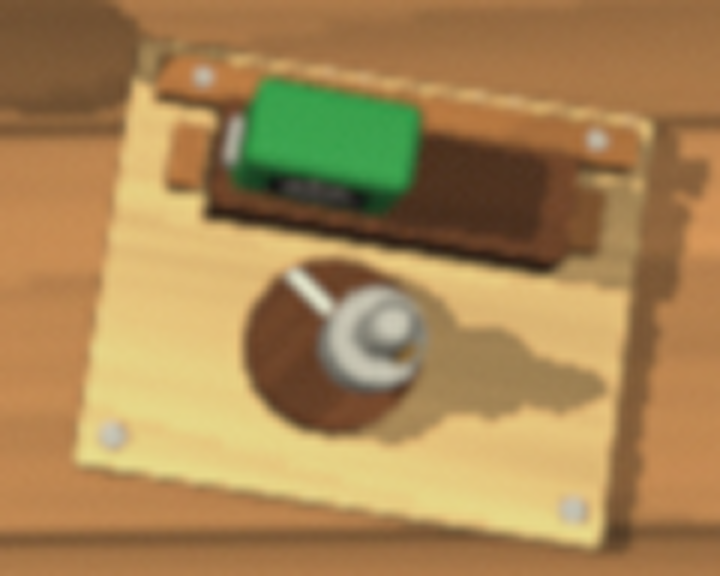

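```bash
python3 - <<'E'
from h import *
a=np.load('top0.npz'); im,X=a['im'],a['X']; hsv=cv2.cvtColor(im,cv2.COLOR_BGR2HSV); H,S,V=cv2.split(hsv)
m=np.zeros(im.shape[:2],bool); m[185:225,358:395]=1
z=X[...,2]
w=m&(z>.038)&(z<.047)&(V>150)&(S<90)
p=X[w][:,:2]*1000; print(p.round(0).tolist())
ax=np.array([517.5,-233.7]); q=p.mean(0)-ax; print(q,np.degrees(np.arctan2(q[1],q[0])))
c=m&(z>.036)&(z<.048); r=cv2.minEnclosingCircle((X[c][:,:2]*1000).astype(np.float32)); print(r); q=np.array(r[0])-ax; print(q,np.degrees(np.arctan2(q[1],q[0]))-39)
b=X[190:290,490:625]; print('redbox',np.nanmax(b[...,2]),np.nanmax(b[...,1]), np.nanmin(b[...,0]),np.nanmax(b[...,0]))
E
```

```text
[[550.0, -201.0], [551.0, -204.0], [550.0, -207.0], [548.0, -202.0], [548.0, -204.0], [548.0, -209.0], [546.0, -204.0], [545.0, -207.0], [545.0, -209.0], [545.0, -212.0], [542.0, -204.0], [543.0, -207.0], [543.0, -210.0], [543.0, -212.0], [542.0, -215.0], [540.0, -206.0], [540.0, -209.0], [540.0, -212.0], [539.0, -214.0], [540.0, -217.0], [537.0, -212.0], [537.0, -214.0], [537.0, -218.0], [537.0, -220.0], [534.0, -212.0], [535.0, -215.0], [534.0, -217.0], [534.0, -219.0], [531.0, -217.0], [504.0, -251.0]]
[22.73480485 21.65447383] 43.60583022423683
((538.4087524414062, -218.31700134277344), 58.704933166503906)
[20.90875244 15.38299866] -2.657318943297277
redbox 0.2081311698057473 -0.5085227301594676 0.29627082574572705 0.6864337728189891
```

Emit:
jog_arm(
  targets=[
    {"gripper": 85, "travel": [20, 34, 0], "turn": [0, 0, 0.12]},
    {"gripper": 85, "travel": [20, 34, 0], "turn": [0, 0, 0.12]},
    {"gripper": 85, "travel": [28, 28, 0], "turn": [0, 0, 0.12]},
    {"gripper": 85, "travel": [28, 28, 0], "turn": [0, 0, 0.12]},
    {"gripper": 85, "travel": [28, 28, 0], "turn": [0, 0, 0.12]},
    {"gripper": 85, "travel": [28, 28, 0], "turn": [0, 0, 0.12]},
    {"gripper": 85, "travel": [28, 28, 0], "turn": [0, 0, 0.12]},
    {"gripper": 85, "travel": [28, 28, 0], "turn": [0, 0, 0.12]},
    {"gripper": 85, "travel": [28, 28, 0], "turn": [0, 0, 0.12]},
    {"gripper": 85, "travel": [28, 28, 0], "turn": [0, 0, 0]},
    {"gripper": 85, "travel": [28, 28, 0], "turn": [0, 0, 0]},
    {"gripper": 85, "travel": [28, 28, 0], "turn": [0, 0, 0]},
  ],
)

```text
time: 1.1
eef_pos: [0.493, -0.277, 0.4044]
tool_rot: [-0.0, 0.781, 0.624, -0.0]
force: [-0.4, -0.4, 0.4]
grip_width: 0.085
gripper_force: 0.0
```

Emit:
jog_arm(
  targets=[
    {"gripper": 85, "travel": [34, 22, 0], "turn": [0, 0, 0.01]},
    {"gripper": 85, "travel": [34, 22, 0], "turn": [0, 0, 0]},
    {"gripper": 85, "travel": [28, 20, -10], "turn": [0, 0, 0]},
    {"gripper": 85, "travel": [7, 3, -25], "turn": [0, 0, 0]},
    {"gripper": 85, "travel": [0, 0, -35], "turn": [0, 0, 0]},
    {"gripper": 85, "travel": [0, 0, -35], "turn": [0, 0, 0]},
    {"gripper": 85, "travel": [0, 0, -25], "turn": [0, 0, 0]},
    {"gripper": 85, "travel": [0, 0, -12], "turn": [0, 0, 0]},
    {"gripper": 85, "travel": [0, 0, 0], "turn": [0, 0, 0]},
    {"gripper": 60, "travel": [0, 0, 0], "turn": [0, 0, 0]},
  ],
)

```text
time: 1.93
eef_pos: [0.5951, -0.212, 0.263]
tool_rot: [-0.0, 0.778, 0.628, -0.0]
force: [0.4, -0.2, 0.8]
grip_width: 0.0749
gripper_force: 0.0
```

```bash
python3 - <<'E'
from h import *
s=env.get_state(); print(s['eef_pos'],s['grip_width'],s['force'])
im,d,c,P=shot('wrist'); cv2.imwrite('pics/w1.png',im)
E
```

```text
[ 0.59514105 -0.21203238  0.26298926] 0.07486074207097156 [ 0.43491393 -0.23013181  0.8037921 ]
```

View pics/w1.png

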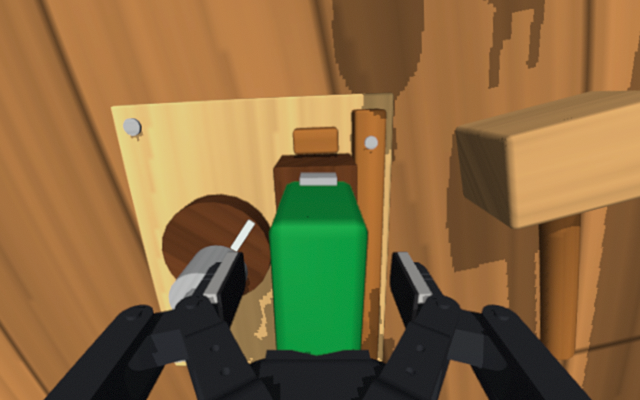

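The wrist view shows the tape at columns 272–367, centred between the fingers at 240 and 400. Closing the gripper and lifting.

Emit:
jog_arm(
  targets=[
    {"gripper": 25, "travel": [0, 0, 0], "turn": [0, 0, 0]},
    {"gripper": 25, "travel": [0, 0, 0], "turn": [0, 0, 0]},
    {"gripper": 25, "travel": [0, 0, 0], "turn": [0, 0, 0]},
    {"gripper": 25, "travel": [0, 0, 0], "turn": [0, 0, 0]},
    {"gripper": 25, "travel": [0, 0, 0], "turn": [0, 0, 0]},
    {"gripper": 25, "travel": [0, 0, 0], "turn": [0, 0, 0]},
    {"gripper": 25, "travel": [0, 0, 10], "turn": [0, 0, 0]},
    {"gripper": 25, "travel": [0, 0, 20], "turn": [0, 0, 0]},
    {"gripper": 25, "travel": [0, 0, 30], "turn": [0, 0, 0]},
    {"gripper": 25, "travel": [0, 0, 30], "turn": [0, 0, 0]},
    {"gripper": 25, "travel": [0, 0, 10], "turn": [0, 0, 0]},
  ],
)

```text
time: 2.9
eef_pos: [0.5958, -0.2122, 0.3682]
tool_rot: [0.004, 0.778, 0.628, 0.001]
force: [0.9, -0.8, -1.7]
grip_width: 0.039
gripper_force: 60.9
```

Emit:
jog_arm(
  targets=[
    {"gripper": 25, "travel": [-10, 15, 0], "turn": [0, 0, 0]},
    {"gripper": 25, "travel": [-17, 25, 0], "turn": [0, 0, 0]},
    {"gripper": 25, "travel": [-17, 25, 0], "turn": [0, 0, 0]},
    {"gripper": 25, "travel": [-17, 25, 0], "turn": [0, 0, 0]},
    {"gripper": 25, "travel": [-17, 25, 0], "turn": [0, 0, 0]},
    {"gripper": 25, "travel": [-17, 25, 0], "turn": [0, 0, 0]},
    {"gripper": 25, "travel": [-17, 25, -15], "turn": [0, 0, 0]},
    {"gripper": 25, "travel": [-14, 22, -30], "turn": [0, 0, 0]},
    {"gripper": 25, "travel": [-10, 15, -30], "turn": [0, 0, 0]},
    {"gripper": 25, "travel": [0, 0, -30], "turn": [0, 0, 0]},
    {"gripper": 25, "travel": [0, 0, -25], "turn": [0, 0, 0]},
    {"gripper": 25, "travel": [0, 0, -15], "turn": [0, 0, 0]},
  ],
)

```text
time: 3.9
eef_pos: [0.457, -0.0089, 0.2143]
tool_rot: [-0.002, 0.778, 0.628, -0.002]
force: [-1.0, 0.0, -2.8]
grip_width: 0.0392
gripper_force: 61.2
```

Emit:
jog_arm(
  targets=[
    {"gripper": 25, "travel": [0, 0, -5], "turn": [0, 0, 0]},
    {"gripper": 25, "travel": [0, 0, -4], "turn": [0, 0, 0]},
    {"gripper": 25, "travel": [0, 0, 0], "turn": [0, 0, 0]},
    {"gripper": 25, "travel": [0, 0, 0], "turn": [0, 0, 0]},
  ],
)

```text
time: 4.23
eef_pos: [0.4595, -0.01, 0.2096]
tool_rot: [0.001, 0.778, 0.628, 0.001]
force: [0.6, -0.3, -2.8]
grip_width: 0.0391
gripper_force: 61.2
```

Emit:
jog_arm(
  targets=[
    {"gripper": 25, "travel": [0, 0, -3], "turn": [0, 0, 0]},
    {"gripper": 25, "travel": [0, 0, -3], "turn": [0, 0, 0]},
    {"gripper": 25, "travel": [0, 0, -1], "turn": [0, 0, 0]},
    {"gripper": 25, "travel": [0, 0, 0], "turn": [0, 0, 0]},
    {"gripper": 25, "travel": [0, 0, 0], "turn": [0, 0, 0]},
  ],
)

```text
time: 4.65
eef_pos: [0.4597, -0.01, 0.2031]
tool_rot: [0.001, 0.778, 0.628, 0.0]
force: [-3.4, 1.1, 6.6]
grip_width: 0.0396
gripper_force: 62.1
```

Emit:
jog_arm(
  targets=[
    {"gripper": 60, "travel": [0, 0, 0], "turn": [0, 0, 0]},
    {"gripper": 60, "travel": [0, 0, 0], "turn": [0, 0, 0]},
    {"gripper": 60, "travel": [0, 0, 0], "turn": [0, 0, 0]},
    {"gripper": 60, "travel": [0, 0, 0], "turn": [0, 0, 0]},
    {"gripper": 70, "travel": [0, 0, 30], "turn": [0, 0, 0]},
    {"gripper": 70, "travel": [0, 0, 35], "turn": [0, 0, 0]},
    {"gripper": 70, "travel": [0, 0, 35], "turn": [0, 0, 0]},
    {"gripper": 70, "travel": [0, 20, 20], "turn": [0, 0, -0.11]},
    {"gripper": 70, "travel": [3, 30, 10], "turn": [0, 0, -0.12]},
    {"gripper": 70, "travel": [3, 30, 0], "turn": [0, 0, -0.12]},
    {"gripper": 70, "travel": [3, 30, 0], "turn": [0, 0, -0.12]},
    {"gripper": 70, "travel": [3, 30, 0], "turn": [0, 0, -0.12]},
  ],
)

```text
time: 5.65
eef_pos: [0.4708, 0.1299, 0.3319]
tool_rot: [0.0, 0.927, 0.375, 0.001]
force: [0.7, -0.4, -0.1]
grip_width: 0.0698
gripper_force: 0.0
```

Emit:
jog_arm(
  targets=[
    {"gripper": 70, "travel": [3, 30, 0], "turn": [0, 0, -0.12]},
    {"gripper": 70, "travel": [3, 30, 0], "turn": [0, 0, -0.12]},
    {"gripper": 70, "travel": [3, 30, 0], "turn": [0, 0, -0.12]},
    {"gripper": 70, "travel": [3, 30, 0], "turn": [0, 0, -0.12]},
    {"gripper": 70, "travel": [4, 30, 0], "turn": [0, 0, -0.12]},
    {"gripper": 70, "travel": [4, 14, 0], "turn": [0, 0, -0.12]},
    {"gripper": 70, "travel": [0, 0, 0], "turn": [0, 0, -0.11]},
    {"gripper": 70, "travel": [0, 0, 0], "turn": [0, 0, 0]},
    {"gripper": 70, "travel": [0, 0, 0], "turn": [0, 0, 0]},
  ],
)

```text
time: 6.4
eef_pos: [0.4908, 0.2926, 0.3311]
tool_rot: [0.0, 1.0, -0.026, -0.0]
force: [0.1, -0.6, -0.0]
grip_width: 0.0702
gripper_force: 0.0
```

```bash
python3 - <<'E'
from h import *
s=env.get_state(); print(s['time'],s['eef_pos'],s['tool_rot'],s['joint_positions'].round(2))
im,d,c,P=shot('wrist'); cv2.imwrite('pics/w2.png',im); X=cloud(d,c,P); np.savez('w2.npz',im=im,X=X)
im,d,c,P=shot('top'); cv2.imwrite('pics/t2.png',im); Y=cloud(d,c,P)
z=Y[...,2]; m=(z>.055)&(z<.08)&(Y[...,0]<.52)&(Y[...,0]>.4)&(abs(Y[...,1]+.01)<.06)&(im[...,1]>im[...,2]*1.5)
p=Y[m]; print('tape',len(p), cv2.minAreaRect((p[:,:2]*1000).astype(np.float32)), np.median(p[:,2]))
m=(X[...,2]>.034)&(X[...,2]<.046)&(X[...,0]<.53)&(abs(X[...,1]-.294)<.05)&(im.min(2)>60)
p=X[m]; print('hub',len(p),cv2.minAreaRect((p[:,:2]*1000).astype(np.float32)),np.median(p[:,2]))
m=(X[...,2]>.055)&(X[...,2]<.075)&(X[...,0]>.58)&(X[...,0]<.64)&(abs(X[...,1]-.29)<.04)
p=X[m]; print('knob',len(p),cv2.minEnclosingCircle((p[:,:2]*1000).astype(np.float32)))
E
```

```text
6.4 [0.49077654 0.29257673 0.3311412 ] [ 1.42413760e-04  9.99650970e-01 -2.64166263e-02 -2.83730170e-04] [ 0.34  0.14  1.82 -0.    1.18  1.96]
tape 356 ((459.0918273925781, -8.97921371459961), (67.70116424560547, 36.21135330200195), 77.10609436035156) 0.0682572187629209
hub 2240 ((404.9337463378906, 281.06121826171875), (218.94534301757812, 50.921112060546875), 8.352832794189453) 0.039865655269041095
knob 880 ((606.9594116210938, 287.95623779296875), 12.18857192993164)
```

View pics/w2.png

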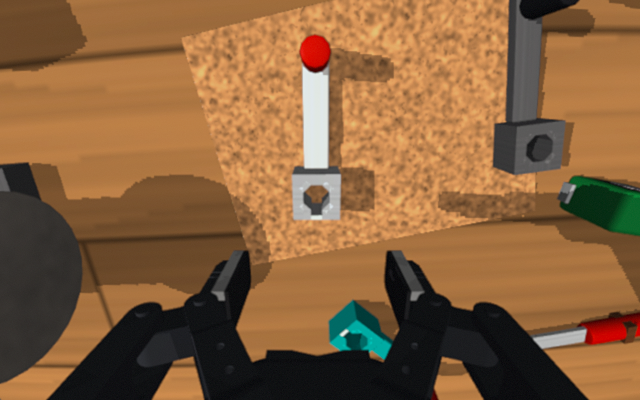

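The wrist view shows the red lever's hub at (316,192) and its knob at (315,50). The old lever is at right and the turquoise one at (358,325).

```bash
python3 - <<'E'
from h import *
a=np.load('w2.npz'); im,X=a['im'],a['X']
m=np.zeros(im.shape[:2],bool); m[160:225,285:348]=1
m&=(X[...,2]>.0375)&(X[...,2]<.0425)
p=X[m]; r=cv2.minAreaRect((p[:,:2]*1000).astype(np.float32)); print(len(p),r)
q=np.array([606.96,287.96])-np.array(r[0]); print(np.hypot(*q),np.degrees(np.arctan2(q[1],q[0])))
E
```

```text
1618 ((487.4484558105469, 293.5093688964844), (44.02323532104492, 44.59719467163086), 87.53346252441406)
119.64031381477099 -2.6585481782497924
```

Emit:
jog_arm(
  targets=[
    {"gripper": 70, "travel": [-3.3, 1, -20], "turn": [0, 0, 0]},
    {"gripper": 70, "travel": [0, 0, -35], "turn": [0, 0, 0]},
    {"gripper": 70, "travel": [0, 0, -35], "turn": [0, 0, 0]},
    {"gripper": 70, "travel": [0, 0, -30], "turn": [0, 0, 0]},
    {"gripper": 70, "travel": [0, 0, -20], "turn": [0, 0, 0]},
    {"gripper": 70, "travel": [0, 0, -11], "turn": [0, 0, 0]},
    {"gripper": 70, "travel": [0, 0, -4], "turn": [0, 0, 0]},
    {"gripper": 70, "travel": [0, 0, 0], "turn": [0, 0, 0]},
  ],
)

```text
time: 7.17
eef_pos: [0.4877, 0.2932, 0.1763]
tool_rot: [0.0, 1.0, -0.028, -0.0]
force: [1.1, 1.1, -0.1]
grip_width: 0.0699
gripper_force: 0.0
```

Emit:
jog_arm(
  targets=[
    {"gripper": 30, "travel": [0, 0, 0], "turn": [0, 0, 0]},
    {"gripper": 30, "travel": [0, 0, 0], "turn": [0, 0, 0]},
    {"gripper": 30, "travel": [0, 0, 0], "turn": [0, 0, 0]},
    {"gripper": 30, "travel": [0, 0, 0], "turn": [0, 0, 0]},
    {"gripper": 30, "travel": [0, 0, 0], "turn": [0, 0, 0]},
  ],
)

```text
time: 7.58
eef_pos: [0.4886, 0.2939, 0.1786]
tool_rot: [-0.0, 1.0, -0.028, 0.002]
force: [-0.6, -1.6, 7.4]
grip_width: 0.0431
gripper_force: 62.9
```

Emit:
jog_arm(
  targets=[
    {"gripper": 30, "travel": [0, 0, 15], "turn": [0, 0, 0]},
    {"gripper": 30, "travel": [0, 0, 30], "turn": [0, 0, 0]},
    {"gripper": 30, "travel": [0, 0, 35], "turn": [0, 0, 0]},
    {"gripper": 30, "travel": [0, 0, 35], "turn": [0, 0, 0]},
    {"gripper": 30, "travel": [0, 0, 35], "turn": [0, 0, 0]},
    {"gripper": 30, "travel": [-2, -15, 20], "turn": [0, 0, 0]},
    {"gripper": 30, "travel": [-2, -25, 0], "turn": [0, 0, 0.04]},
    {"gripper": 30, "travel": [-2, -35, 0], "turn": [0, 0, 0.08]},
    {"gripper": 30, "travel": [-2, -35, 0], "turn": [0, 0, 0.09]},
    {"gripper": 30, "travel": [-2, -35, 0], "turn": [0, 0, 0.09]},
    {"gripper": 30, "travel": [-2, -35, 0], "turn": [0, 0, 0.09]},
    {"gripper": 30, "travel": [-2, -35, 0], "turn": [0, 0, 0.09]},
  ],
)

```text
time: 8.58
eef_pos: [0.4725, 0.0772, 0.3458]
tool_rot: [-0.0, 0.977, 0.213, -0.001]
force: [0.8, -0.1, -4.9]
grip_width: 0.0429
gripper_force: 62.4
```

Emit:
jog_arm(
  targets=[
    {"gripper": 30, "travel": [-2, -35, 0], "turn": [0, 0, 0.09]},
    {"gripper": 30, "travel": [-2, -35, 0], "turn": [0, 0, 0.09]},
    {"gripper": 30, "travel": [-2, -35, 0], "turn": [0, 0, 0.09]},
    {"gripper": 30, "travel": [-2, -35, 0], "turn": [0, 0, 0.08]},
    {"gripper": 30, "travel": [-2, -35, 0], "turn": [0, 0, 0]},
    {"gripper": 30, "travel": [-1, -35, 0], "turn": [0, 0, 0]},
    {"gripper": 30, "travel": [0, -30, 0], "turn": [0, 0, 0]},
    {"gripper": 30, "travel": [0, -19, 0], "turn": [0, 0, 0]},
    {"gripper": 30, "travel": [0, 0, 0], "turn": [0, 0, 0]},
    {"gripper": 30, "travel": [0, 0, 0], "turn": [0, 0, 0]},
    {"gripper": 30, "travel": [0, 0, 0], "turn": [0, 0, 0]},
  ],
)

```text
time: 9.5
eef_pos: [0.4622, -0.1798, 0.3458]
tool_rot: [-0.001, 0.926, 0.378, -0.0]
force: [-1.1, -0.1, -4.3]
grip_width: 0.0433
gripper_force: 62.7
```

```bash
python3 - <<'E'
from h import *
s=env.get_state(); print(s['time'],s['eef_pos'],s['tool_rot'],s['grip_width'],s['force'],s['joint_positions'].round(2))
im,d,c,P=shot('wrist'); cv2.imwrite('pics/w3.png',im); X=cloud(d,c,P); np.savez('w3.npz',im=im,X=X,P=P,pos=s['eef_pos'],q=s['tool_rot'])
E
```

```text
9.5 [ 0.46219932 -0.17977837  0.34579598] [-7.99877828e-04  9.25987911e-01  3.77552178e-01 -3.20249086e-04] 0.04328981312646653 [-1.11760376 -0.06795267 -4.32632366] [-0.6  -0.06  2.    0.    1.21  0.2 ]
```

View pics/w3.png

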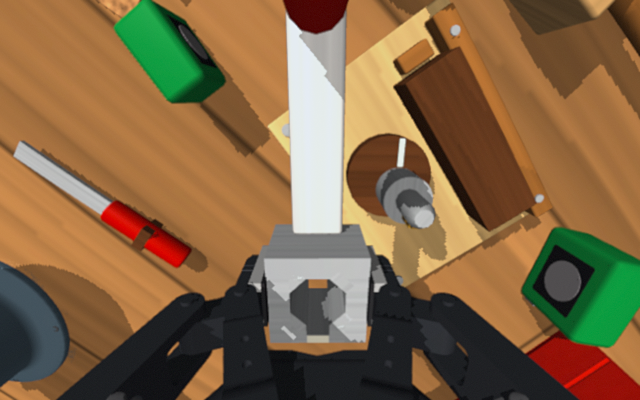

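The wrist view shows the held lever with its hub top at about (316,300) and the arm straight up. The spindle top is at (420,215) with the white cam line at (402,152).

```bash
python3 - <<'E'
from h import *
a=np.load('w3.npz'); im,X=a['im'],a['X']; q=a['q']; yaw=2*np.arctan2(q[2],q[1]); print('toolyaw',np.degrees(yaw),'tcp',a['pos'])
z=X[...,2]; hsv=cv2.cvtColor(im,cv2.COLOR_BGR2HSV); S,V=hsv[...,1],hsv[...,2]
def box(x0,x1,y0,y1):
    m=np.zeros(z.shape,bool); m[y0:y1,x0:x1]=1; return m
b=box(345,440,130,235)
def pr(n,m):
    p=X[m]*1000; r=cv2.minAreaRect(p[:,:2].astype(np.float32)); print(n,len(p),p.mean(0).round(1),np.round(r[0],1),np.round(r[1],1),round(r[2],1)); return p
pr('shafttop',b&(z>.116)&(z<.1205))
from scipy.optimize import least_squares
p=pr('shoulder',b&(z>.076)&(z<.080)); 
# shaft sides: fit cylinder r=11
def cyl(p,r,c0): 
    f=least_squares(lambda c:np.hypot(p[:,0]-c[0],p[:,1]-c[1])-r,c0,loss='soft_l1'); return f.x.round(2),np.abs(f.fun).mean().round(2)
c0=[517,-234]
print('shaft',cyl(pr('s',b&(z>.082)&(z<.109)),11,c0)); print('shoulder side',cyl(pr('s',b&(z>.046)&(z<.075)),21,c0))
l=pr('line',b&(z>.039)&(z<.046)&(V>170)&(S<60))
vx,vy,x0,y0=cv2.fitLine(l[:,:2].astype(np.float32),cv2.DIST_HUBER,0,.01,.01).ravel(); print('line dir',np.degrees(np.arctan2(vy,vx)),vx,vy)
for ax in([517.5,-233.7],): d=l[:,:2].mean(0)-ax; print('from axis',np.degrees(np.arctan2(d[1],d[0])))
c=b&(z>.040)&(z<.0445)&(V<140); e=X[c][:,:2]*1000
cc=cv2.minEnclosingCircle(cv2.convexHull(e.astype(np.float32))); print('cam',cc)
hp=pr('hub',box(255,375,240,350)&(z>.203)&(z<.212))
print('hub med z',np.median(hp[:,2]))
ar=pr('arm',box(280,350,40,225)&(z>.17)&(z<.195)); vx,vy,x0,y0=cv2.fitLine(ar[:,:2].astype(np.float32),cv2.DIST_L2,0,.01,.01).ravel(); print('armdir',np.degrees(np.arctan2(vy,vx)),x0,y0,np.median(ar[:,2]))
E
```

```text
toolyaw 44.36429959107876 tcp [ 0.46219932 -0.17977837  0.34579598]
shafttop 373 [ 516.8 -232.4  117.9] [ 517.  -232.6] [15.6 16.4] 67.9
shoulder 1004 [ 518.1 -227.1   78.2] [ 517.3 -230.3] [36.9 41.5] 83.6
s 440 [ 515.7 -226.5   96.1] [ 512.3 -232.1] [27.7 15.5] 36.3
shaft (array([ 516.24, -233.76]), np.float64(0.59))
s 613 [ 531.3 -216.3   59.9] [ 536.2 -218.6] [25.5 77.4] 86.4
shoulder side (array([ 520.18, -233.33]), np.float64(9.47))
line 165 [ 541.9 -209.6   43.1] [ 542.  -209.7] [25.9  6.2] 43.4
line dir 43.85296 0.7211202 0.69281
from axis 44.67468004231082
cam ((525.458740234375, -219.04318237304688), 46.04985809326172)
hub 7582 [ 463.1 -178.7  207.4] [ 460.5 -180.3] [46.2 51.7] 45.6
hub med z 207.51828765066617
arm 10122 [ 511.3 -131.6  185.1] [ 505.6 -134.4] [85.5 36. ] 45.5
armdir 44.856956 511.25146 -131.5893 185.17088897346616
```

```bash
python3 - <<'E'
from h import *
a=np.load('w3.npz'); im,X=a['im'],a['X']; pos=a['pos']*1000; z=X[...,2]
t=np.radians(44.6); u=np.array([np.cos(t),np.sin(t)]); v=np.array([-u[1],u[0]])
m=np.zeros(z.shape,bool); m[240:350,255:375]=1; m&=(z>.2055)&(z<.2095)
L=(X[...,:2]*1000-pos[:2])
U=L@u; W=L@v
r=m&(abs(W)<19); s=U[r]; print('x extent',np.percentile(s,[.3,1,99,99.7]).round(1))
r=m&(abs(U+0)<30); s=W[r]; print('y hist',np.histogram(s,np.arange(-30,31,2)))
# bore: points inside hub footprint that are low
m=np.zeros(z.shape,bool); m[270:345,285:350]=1; m&=(z<.204)&(abs(U)<19)&(abs(W)<14)
mb=m.astype(np.uint8)
# bore rim at plane z=.2075: boundary pixels -> project
k,dist=K(env.calibration('wrist')); P=a['P']
cn,_=cv2.findContours(mb,cv2.RETR_EXTERNAL,cv2.CHAIN_APPROX_NONE); c=max(cn,key=cv2.contourArea).astype(float)
n=cv2.undistortPoints(c,k,dist).reshape(-1,2); ray=np.c_[n,np.ones(len(n))]@P[:3,:3].T
h=P[:3,3]+ray*((.2075-P[2,3])/ray[:,2])[:,None]; l=h[:,:2]*1000-pos[:2]; lu,lv=l@u,l@v
print('bore u',lu.min(),lu.max(),'v',lv.min(),lv.max()); 
up=lu>-5; from scipy.optimize import least_squares
f=least_squares(lambda c:np.hypot(lu[up]-c[0],lv[up]-c[1])-c[2],[0,0,12.2],loss='soft_l1'); print(f.x)
E
```

```text
x extent [-23.9 -23.5  20.7  20.9]
y hist (array([  0,   0,   4,  40, 401, 392, 408, 398, 392, 290, 266, 219, 170,
       161, 177, 163, 148, 199, 228, 279, 319, 402, 397, 399, 401, 363,
        20,  28,   2,   0]), array([-30, -28, -26, -24, -22, -20, -18, -16, -14, -12, -10,  -8,  -6,
        -4,  -2,   0,   2,   4,   6,   8,  10,  12,  14,  16,  18,  20,
        22,  24,  26,  28,  30]))
bore u -15.63794959996377 10.311893426895299 v -0.9506621251103096 11.531391049288997
[2.3689136  7.1417425  5.17170834]
```

Emit:
jog_arm(
  targets=[
    {"gripper": 30, "travel": [10, -9, 0], "turn": [0, 0, -0.01]},
    {"gripper": 30, "travel": [18, -17, 0], "turn": [0, 0, 0]},
    {"gripper": 30, "travel": [18, -17, 0], "turn": [0, 0, 0]},
    {"gripper": 30, "travel": [9.8, -9, 0], "turn": [0, 0, 0]},
    {"gripper": 30, "travel": [0, 0, -15], "turn": [0, 0, 0]},
    {"gripper": 30, "travel": [0, 0, -20], "turn": [0, 0, 0]},
    {"gripper": 30, "travel": [0, 0, -10], "turn": [0, 0, 0]},
    {"gripper": 30, "travel": [0, 0, 0], "turn": [0, 0, 0]},
    {"gripper": 30, "travel": [0, 0, 0], "turn": [0, 0, 0]},
    {"gripper": 30, "travel": [0, 0, 0], "turn": [0, 0, 0]},
  ],
)

```text
time: 10.38
eef_pos: [0.5188, -0.2321, 0.3025]
tool_rot: [0.001, 0.928, 0.373, 0.0]
force: [0.3, -0.9, -3.2]
grip_width: 0.0434
gripper_force: 62.6
```

Emit:
jog_arm(
  targets=[
    {"gripper": 30, "travel": [-0.7, 0.3, -4], "turn": [0, 0, 0]},
    {"gripper": 30, "travel": [0, 0, -4], "turn": [0, 0, 0]},
    {"gripper": 30, "travel": [0, 0, -4], "turn": [0, 0, 0]},
    {"gripper": 30, "travel": [0, 0, -3], "turn": [0, 0, 0]},
    {"gripper": 30, "travel": [0, 0, -3], "turn": [0, 0, 0]},
    {"gripper": 30, "travel": [0, 0, -3], "turn": [0, 0, 0]},
    {"gripper": 30, "travel": [0, 0, 0], "turn": [0, 0, 0]},
    {"gripper": 30, "travel": [0, 0, 0], "turn": [0, 0, 0]},
  ],
)

```text
time: 11.05
eef_pos: [0.5177, -0.2321, 0.2802]
tool_rot: [-0.0, 0.928, 0.373, -0.0]
force: [-0.6, 0.1, -4.7]
grip_width: 0.0433
gripper_force: 62.8
```

Emit:
jog_arm(
  targets=[
    {"gripper": 30, "travel": [0, 0, -3], "turn": [0, 0, 0]},
    {"gripper": 30, "travel": [0, 0, -3], "turn": [0, 0, 0]},
    {"gripper": 30, "travel": [0, 0, -3], "turn": [0, 0, 0]},
    {"gripper": 30, "travel": [0, 0, -2], "turn": [0, 0, 0]},
    {"gripper": 30, "travel": [0, 0, 0], "turn": [0, 0, 0]},
    {"gripper": 30, "travel": [0, 0, 0], "turn": [0, 0, 0]},
  ],
)

```text
time: 11.55
eef_pos: [0.5176, -0.2321, 0.2692]
tool_rot: [-0.0, 0.928, 0.373, -0.0]
force: [-0.7, -0.6, -4.3]
grip_width: 0.0434
gripper_force: 62.8
```

Emit:
jog_arm(
  targets=[
    {"gripper": 30, "travel": [0, 0, -4], "turn": [0, 0, 0]},
    {"gripper": 30, "travel": [0, 0, -4], "turn": [0, 0, 0]},
    {"gripper": 30, "travel": [0, 0, -4], "turn": [0, 0, 0]},
    {"gripper": 30, "travel": [0, 0, -2], "turn": [0, 0, 0]},
    {"gripper": 30, "travel": [0, 0, -2], "turn": [0, 0, 0]},
    {"gripper": 30, "travel": [0, 0, -1], "turn": [0, 0, 0]},
    {"gripper": 30, "travel": [0, 0, 0], "turn": [0, 0, 0]},
    {"gripper": 30, "travel": [0, 0, 0], "turn": [0, 0, 0]},
  ],
)

```text
time: 12.22
eef_pos: [0.5178, -0.2322, 0.2526]
tool_rot: [0.0, 0.928, 0.373, 0.0]
force: [0.1, -0.2, -3.7]
grip_width: 0.0431
gripper_force: 63.1
```

Emit:
jog_arm(
  targets=[
    {"gripper": 30, "travel": [0, 0, -1], "turn": [0, 0, 0]},
    {"gripper": 30, "travel": [0, 0, -1], "turn": [0, 0, 0]},
    {"gripper": 30, "travel": [0, 0, 0], "turn": [0, 0, 0]},
    {"gripper": 30, "travel": [0, 0, 0], "turn": [0, 0, 0]},
  ],
)

```text
time: 12.55
eef_pos: [0.518, -0.2323, 0.2525]
tool_rot: [-0.0, 0.928, 0.373, -0.0]
force: [-6.3, 3.4, 10.1]
grip_width: 0.0434
gripper_force: 64.5
```

Emit:
jog_arm(
  targets=[
    {"gripper": 70, "travel": [0, 0, 1.5], "turn": [0, 0, 0]},
    {"gripper": 70, "travel": [0, 0, 0], "turn": [0, 0, 0]},
    {"gripper": 70, "travel": [0, 0, 0], "turn": [0, 0, 0]},
    {"gripper": 70, "travel": [0, 0, 20], "turn": [0, 0, 0]},
    {"gripper": 70, "travel": [0, 0, 30], "turn": [0, 0, 0]},
    {"gripper": 70, "travel": [0, 0, 30], "turn": [0, 0, 0]},
    {"gripper": 70, "travel": [20, 19.4, 0], "turn": [0, 0, 0]},
    {"gripper": 70, "travel": [25, 24, 0], "turn": [0, 0, 0]},
    {"gripper": 70, "travel": [25, 24, 0], "turn": [0, 0, 0]},
    {"gripper": 70, "travel": [15, 15, 0], "turn": [0, 0, 0]},
    {"gripper": 70, "travel": [0, 0, 0], "turn": [0, 0, 0]},
    {"gripper": 70, "travel": [0, 0, 0], "turn": [0, 0, 0]},
  ],
)

```text
time: 13.55
eef_pos: [0.6032, -0.149, 0.3318]
tool_rot: [0.0, 0.928, 0.374, -0.0]
force: [-1.2, -0.5, 0.1]
grip_width: 0.0699
gripper_force: 0.0
```

```bash
python3 - <<'E'
from h import *
s=env.get_state(); print(s['eef_pos'],s['tool_rot'])
im,d,c,P=shot('wrist'); X=cloud(d,c,P)
z=X[...,2]; m=(z>.128)&(z<.145)&(np.hypot(X[...,0]-.603,X[...,1]+.15)<.03)&(im[...,2]>1.8*im[...,1])
p=X[m]*1000; print(len(p),cv2.minEnclosingCircle(p[:,:2].astype(np.float32)),np.median(p[:,2]))
im,d,c,P=shot('top'); X=cloud(d,c,P); z=X[...,2]
m=(z>.108)&(z<.122)&(np.hypot(X[...,0]-.517,X[...,1]+.233)<.035); p=X[m]*1000;print(len(p),np.median(p,0) if len(p) else '')
E
```

```text
[ 0.60318056 -0.14904446  0.33179498] [ 1.25331455e-04  9.27527829e-01  3.73754074e-01 -5.80956656e-05]
1161 ((604.0474853515625, -150.1573486328125), 11.899962425231934) 137.69009907799548
282 [ 517.59692121 -232.77422651  114.77574072]
```

Emit:
jog_arm(
  targets=[
    {"gripper": 70, "travel": [0.8, -1.1, -15], "turn": [0, 0, 0]},
    {"gripper": 70, "travel": [0, 0, -20], "turn": [0, 0, 0]},
    {"gripper": 70, "travel": [0, 0, -14], "turn": [0, 0, 0]},
    {"gripper": 70, "travel": [0, 0, -7], "turn": [0, 0, 0]},
    {"gripper": 10, "travel": [0, 0, 0], "turn": [0, 0, 0]},
    {"gripper": 10, "travel": [0, 0, 0], "turn": [0, 0, 0]},
    {"gripper": 10, "travel": [0, 0, 0], "turn": [0, 0, 0]},
    {"gripper": 10, "travel": [0, 0, 0], "turn": [0, 0, 0]},
    {"gripper": 10, "travel": [0, 0, 0], "turn": [0, 0, 0]},
    {"gripper": 10, "travel": [0, 0, 0], "turn": [0, 0, 0]},
    {"gripper": 10, "travel": [0, 0, 0], "turn": [0, 0, 0]},
  ],
)

```text
time: 14.57
eef_pos: [0.6039, -0.1509, 0.277]
tool_rot: [0.001, 0.928, 0.373, 0.001]
force: [2.2, 0.6, 2.2]
grip_width: 0.0226
gripper_force: 58.7
```

```bash
python3 - <<'E'
import numpy as np
c=np.array([517.2,-232.8]); k=np.array([604.,-150.2])-c; r=np.hypot(*k); a0=np.degrees(np.arctan2(k[1],k[0])); print(r,a0)
p=c+k
for i in range(1,26):
    a=np.radians(a0-2*i); n=c+r*np.array([np.cos(a),np.sin(a)]); print(i,round(a0-2*i,1),(n-p).round(1)); p=n
E
```

```text
119.82069938036581 43.57973445360098
1 41.6 [ 2.8 -3.1]
2 39.6 [ 2.7 -3.2]
3 37.6 [ 2.6 -3.3]
4 35.6 [ 2.5 -3.4]
5 33.6 [ 2.4 -3.4]
6 31.6 [ 2.3 -3.5]
7 29.6 [ 2.1 -3.6]
8 27.6 [ 2.  -3.7]
9 25.6 [ 1.9 -3.7]
10 23.6 [ 1.7 -3.8]
11 21.6 [ 1.6 -3.9]
12 19.6 [ 1.5 -3.9]
13 17.6 [ 1.3 -4. ]
14 15.6 [ 1.2 -4. ]
15 13.6 [ 1.1 -4. ]
16 11.6 [ 0.9 -4.1]
17 9.6 [ 0.8 -4.1]
18 7.6 [ 0.6 -4.1]
19 5.6 [ 0.5 -4.2]
20 3.6 [ 0.3 -4.2]
21 1.6 [ 0.2 -4.2]
22 -0.4 [ 0.  -4.2]
23 -2.4 [-0.1 -4.2]
24 -4.4 [-0.2 -4.2]
25 -6.4 [-0.4 -4.2]
```

Emit:
jog_arm(
  targets=[
    {"gripper": 10, "travel": [2.8, -3.1, 0], "turn": [0, 0, -0.035]},
    {"gripper": 10, "travel": [2.7, -3.2, 0], "turn": [0, 0, -0.035]},
    {"gripper": 10, "travel": [2.6, -3.3, 0], "turn": [0, 0, -0.035]},
    {"gripper": 10, "travel": [2.5, -3.4, 0], "turn": [0, 0, -0.035]},
    {"gripper": 10, "travel": [2.4, -3.4, 0], "turn": [0, 0, -0.035]},
    {"gripper": 10, "travel": [2.3, -3.5, 0], "turn": [0, 0, -0.035]},
    {"gripper": 10, "travel": [2.1, -3.6, 0], "turn": [0, 0, -0.035]},
    {"gripper": 10, "travel": [2.0, -3.7, 0], "turn": [0, 0, -0.035]},
    {"gripper": 10, "travel": [1.9, -3.7, 0], "turn": [0, 0, -0.035]},
    {"gripper": 10, "travel": [1.7, -3.8, 0], "turn": [0, 0, -0.035]},
  ],
)

```text
time: 15.4
eef_pos: [0.6272, -0.1859, 0.2771]
tool_rot: [0.001, 0.979, 0.205, 0.001]
force: [1.8, -0.8, 2.5]
grip_width: 0.0228
gripper_force: 58.7
```

Emit:
jog_arm(
  targets=[
    {"gripper": 10, "travel": [1.6, -3.9, 0], "turn": [0, 0, -0.035]},
    {"gripper": 10, "travel": [1.5, -3.9, 0], "turn": [0, 0, -0.035]},
    {"gripper": 10, "travel": [1.3, -4.0, 0], "turn": [0, 0, -0.035]},
    {"gripper": 10, "travel": [1.2, -4.0, 0], "turn": [0, 0, -0.035]},
    {"gripper": 10, "travel": [1.1, -4.0, 0], "turn": [0, 0, -0.035]},
    {"gripper": 10, "travel": [0.9, -4.1, 0], "turn": [0, 0, -0.035]},
    {"gripper": 10, "travel": [0.8, -4.1, 0], "turn": [0, 0, -0.035]},
    {"gripper": 10, "travel": [0, 0, 0], "turn": [0, 0, 0]},
  ],
)

```text
time: 16.07
eef_pos: [0.6354, -0.2145, 0.277]
tool_rot: [0.001, 0.996, 0.084, 0.001]
force: [3.4, -1.5, 2.6]
grip_width: 0.0225
gripper_force: 58.8
```

Emit:
jog_arm(
  targets=[
    {"gripper": 10, "travel": [0.6, -4.1, 0], "turn": [0, 0, -0.035]},
    {"gripper": 10, "travel": [0.5, -4.2, 0], "turn": [0, 0, -0.035]},
    {"gripper": 10, "travel": [0.3, -4.2, 0], "turn": [0, 0, -0.035]},
    {"gripper": 10, "travel": [0.2, -4.2, 0], "turn": [0, 0, -0.035]},
    {"gripper": 10, "travel": [0, -4.2, 0], "turn": [0, 0, -0.035]},
    {"gripper": 10, "travel": [0, 0, 0], "turn": [0, 0, 0]},
    {"gripper": 10, "travel": [0, 0, 0], "turn": [0, 0, 0]},
  ],
)

```text
time: 16.65
eef_pos: [0.637, -0.2349, 0.277]
tool_rot: [0.001, 1.0, -0.002, 0.001]
force: [2.6, -3.5, 4.1]
grip_width: 0.0226
gripper_force: 58.9
```

Emit:
jog_arm(
  targets=[
    {"gripper": 10, "travel": [0, -2, 0], "turn": [0, 0, -0.017]},
    {"gripper": 10, "travel": [-0.1, -2, 0], "turn": [0, 0, -0.017]},
    {"gripper": 10, "travel": [-0.1, -2, 0], "turn": [0, 0, -0.017]},
    {"gripper": 10, "travel": [0, 0, 0], "turn": [0, 0, 0]},
    {"gripper": 10, "travel": [0, 0, 0], "turn": [0, 0, 0]},
  ],
)

```text
time: 17.07
eef_pos: [0.6367, -0.2408, 0.2769]
tool_rot: [0.001, 1.0, -0.028, 0.001]
force: [4.4, -4.0, 3.4]
grip_width: 0.0226
gripper_force: 59.0
```

Emit:
jog_arm(
  targets=[
    {"gripper": 10, "travel": [-0.2, -2, 0], "turn": [0, 0, -0.017]},
    {"gripper": 10, "travel": [-0.2, -2, 0], "turn": [0, 0, -0.017]},
    {"gripper": 10, "travel": [-0.2, -2, 0], "turn": [0, 0, -0.017]},
    {"gripper": 10, "travel": [0, 0, 0], "turn": [0, 0, 0]},
    {"gripper": 10, "travel": [0, 0, 0], "turn": [0, 0, 0]},
  ],
)

```text
time: 17.48
eef_pos: [0.6362, -0.2469, 0.277]
tool_rot: [0.001, 0.999, -0.054, 0.001]
force: [4.8, -4.4, 3.9]
grip_width: 0.022
gripper_force: 59.0
```

```bash
python3 - <<'E'
from h import *
for n in('top','scene'):
    im,d,c,P=shot(n); X=cloud(d,c,P); z=X[...,2]
    Y=X[...,:2]*1000-np.array([547.9,-238.7]); t=np.radians(-10); u=np.array([np.cos(t),np.sin(t)]); v=np.array([-u[1],u[0]]); J=np.dstack([Y@u,Y@v])
    for a,(l,h) in dict(blank=(.0585,.066),fence=(.039,.045),cam=(.039,.045)).items():
        m=(z>l)&(z<h)&(abs(J[...,1])<(85 if a!='fence' else 105))&(J[...,0]<95)&((J[...,0]>12) if a=='blank' else (J[...,0]>68) if a=='fence' else (J[...,0]<17))&(J[...,0]>-90)
        p=J[m]; print(n,a,len(p)); 
        if len(p): print(np.percentile(p,[1,50,99],axis=0).round(1).tolist())
    if n=='top': cv2.imwrite('pics/t4.png',cv2.resize(im[130:260,310:470],None,fx=5,fy=5,interpolation=cv2.INTER_CUBIC))
    else: cv2.imwrite('pics/s4.png',im)
E
```

```text
top blank 52
[[17.4, -79.5], [29.2, -71.2], [65.8, 79.8]]
top fence 84
[[69.1, -104.0], [77.3, 86.3], [89.5, 104.4]]
top cam 0
scene blank 391
[[17.9, -80.6], [41.6, -58.2], [67.6, 59.9]]
scene fence 531
[[68.9, -103.4], [79.9, -20.7], [89.0, 103.5]]
scene cam 97
[[-43.7, -28.8], [-10.1, -18.9], [8.1, -5.7]]
```

View pics/s4.png

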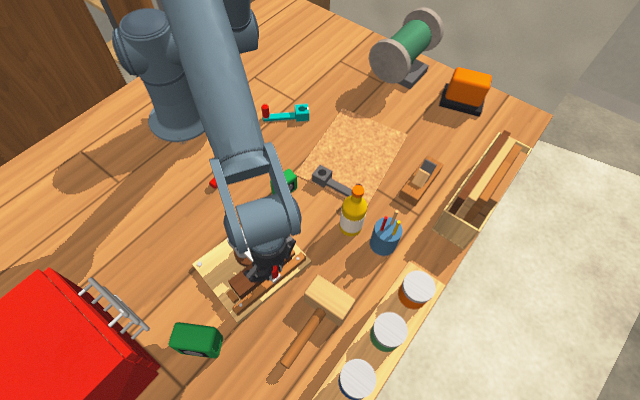

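The scene view shows the gripper holding the knob over the jig, the small tape standing at (285,182), and the bystanders in place. I see no tight contact yet, so I'll keep turning.

Emit:
jog_arm(
  targets=[
    {"gripper": 10, "travel": [-0.2, -2, 0], "turn": [0, 0, -0.017]},
    {"gripper": 10, "travel": [-0.3, -2, 0], "turn": [0, 0, -0.017]},
    {"gripper": 10, "travel": [0, 0, 0], "turn": [0, 0, 0]},
    {"gripper": 10, "travel": [0, 0, 0], "turn": [0, 0, 0]},
  ],
)

```text
time: 17.92
eef_pos: [0.6356, -0.2509, 0.277]
tool_rot: [0.001, 0.997, -0.071, 0.001]
force: [4.2, -4.1, 3.5]
grip_width: 0.0224
gripper_force: 59.0
```

Emit:
jog_arm(
  targets=[
    {"gripper": 10, "travel": [-0.3, -2, 0], "turn": [0, 0, -0.017]},
    {"gripper": 10, "travel": [-0.3, -2, 0], "turn": [0, 0, -0.017]},
    {"gripper": 10, "travel": [0, 0, 0], "turn": [0, 0, 0]},
    {"gripper": 10, "travel": [0, 0, 0], "turn": [0, 0, 0]},
  ],
)

```text
time: 18.25
eef_pos: [0.635, -0.2549, 0.277]
tool_rot: [0.001, 0.996, -0.088, 0.001]
force: [3.9, -4.7, 4.2]
grip_width: 0.0226
gripper_force: 59.0
```

```bash
python3 - <<'E'
from h import *
s=env.get_state(); print(s['force'],s['moment'],s['effort'].round(2))
im,d,c,P=shot('wrist'); X=cloud(d,c,P); cv2.imwrite('pics/w5.png',im); np.savez('w5.npz',im=im,X=X)
E
```

```text
[ 3.94479196 -4.68198076  4.21552854] [-0.7495959  -0.33090623  0.55882573] [  1.2  -45.   -25.15   0.76   1.13   0.55]
```

View pics/w5.png

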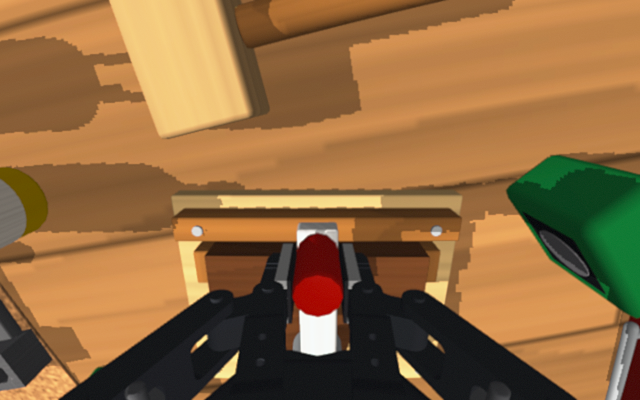

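The wrist view shows the knob gripped at (318,275), the lever in line with the jig, and the blank (rows 245–283) close behind the fence (rows 212–240).

```bash
python3 - <<'E'
from h import *
a=np.load('w5.npz'); X=a['X']; z=X[...,2]
Y=X[...,:2]*1000-np.array([547.9,-238.7]); t=np.radians(-10); u=np.array([np.cos(t),np.sin(t)]); v=np.array([-u[1],u[0]]); J=np.dstack([Y@u,Y@v])
for s in(1,-1):
  for lo in (35,55):
    w=(J[...,1]*s>lo)&(J[...,1]*s<lo+20)
    b=J[w&(z>.0595)&(z<.0645)&(J[...,0]<80)&(J[...,0]>0)][:,0]; f=J[w&(z>.0405)&(z<.0435)&(J[...,0]>60)][:,0]
    print(s,lo,len(b),b.min().round(1) if len(b) else '',b.max().round(1) if len(b) else '', f.min().round(1),f.max().round(1))
E
```

```text
1 35 872 34.9 68.7 66.7 230.0
1 55 1060 32.9 68.6 67.1 88.7
-1 35 736 35.4 67.7 66.2 229.7
-1 55 1044 32.9 67.6 66.1 230.4
```

Emit:
jog_arm(
  targets=[
    {"gripper": 10, "travel": [-0.4, -2, 0], "turn": [0, 0, -0.01]},
    {"gripper": 10, "travel": [-0.4, -2, 0], "turn": [0, 0, -0.017]},
    {"gripper": 10, "travel": [0, 0, 0], "turn": [0, 0, 0]},
    {"gripper": 10, "travel": [0, 0, 0], "turn": [0, 0, 0]},
  ],
)

```text
time: 18.63
eef_pos: [0.6343, -0.2587, 0.277]
tool_rot: [0.001, 0.995, -0.101, 0.001]
force: [5.1, -3.4, 4.0]
grip_width: 0.0228
gripper_force: 59.0
```

Emit:
jog_arm(
  targets=[
    {"gripper": 10, "travel": [-0.4, -2, 0], "turn": [0, 0, -0.017]},
    {"gripper": 10, "travel": [-0.4, -2, 0], "turn": [0, 0, -0.017]},
    {"gripper": 10, "travel": [0, 0, 0], "turn": [0, 0, 0]},
    {"gripper": 10, "travel": [0, 0, 0], "turn": [0, 0, 0]},
  ],
)

```text
time: 18.97
eef_pos: [0.6334, -0.2628, 0.2769]
tool_rot: [0.001, 0.993, -0.118, 0.001]
force: [3.7, -4.1, 5.2]
grip_width: 0.0223
gripper_force: 59.0
```

```bash
cat > q.py <<'E'
from h import *
s=env.get_state(); r=s['eef_pos']-[.5172,-.2328,0]; f=s['force']; print(s['time'],s['eef_pos'],f,s['moment'],'net',r[0]*f[1]-r[1]*f[0]+s['moment'][2],'ang',np.degrees(np.arctan2(r[1],r[0])))
E
python3 q.py
```

```text
18.9667 [ 0.63341084 -0.26276396  0.27691984] [ 3.70398258 -4.14832365  5.2195204 ] [-0.62682429 -0.35041254  0.42040754] net 0.04931335795902081 ang -14.458307069642025
```

Emit:
jog_arm(
  targets=[
    {"gripper": 10, "travel": [-0.5, -2, 0], "turn": [0, 0, -0.017]},
    {"gripper": 10, "travel": [-0.5, -2, 0], "turn": [0, 0, -0.017]},
    {"gripper": 10, "travel": [-0.5, -2, 0], "turn": [0, 0, -0.017]},
  ],
)

```text
time: 19.22
eef_pos: [0.6319, -0.2686, 0.2768]
tool_rot: [0.0, 0.99, -0.144, 0.001]
force: [4.3, -2.5, 3.2]
grip_width: 0.0225
gripper_force: 59.0
```

```bash
python3 q.py; python3 - <<'E'
from h import *
for n in('scene','wrist'):
    im,d,c,P=shot(n); X=cloud(d,c,P); z=X[...,2]
    Y=X[...,:2]*1000-np.array([547.9,-238.7]); t=np.radians(-10); u=np.array([np.cos(t),np.sin(t)]); v=np.array([-u[1],u[0]]); J=np.dstack([Y@u,Y@v])
    for y in range(-80,81,20):
        w=abs(J[...,1]-y)<8
        b=J[w&(z>.0595)&(z<.0645)&(J[...,0]<80)&(J[...,0]>0)][:,0]; f=J[w&(z>.0405)&(z<.0435)&(J[...,0]>60)&(J[...,0]<100)][:,0]
        g=lambda a:(a.min().round(1),a.max().round(1)) if len(a)>5 else None
        print(n,y,g(b),g(f))
    if n=='scene': cv2.imwrite('pics/s6.png',cv2.resize(im[200:330,180:320],None,fx=5,fy=5)[:600])
E
```

```text
19.2167 [ 0.63186796 -0.26864601  0.2768253 ] [ 4.25585716 -2.54998042  3.22921755] [-0.46277442 -0.37858608  0.51903489] net 0.37918932943995665 ang -17.35961053740115
scene -80 (np.float64(19.7), np.float64(68.8)) (np.float64(67.9), np.float64(88.9))
scene -60 (np.float64(22.0), np.float64(68.3)) (np.float64(68.2), np.float64(88.7))
scene -40 (np.float64(64.3), np.float64(70.2)) (np.float64(67.3), np.float64(88.2))
scene -20 None (np.float64(78.3), np.float64(88.8))
scene 0 None (np.float64(76.5), np.float64(87.0))
scene 20 None (np.float64(70.0), np.float64(88.2))
scene 40 None (np.float64(68.0), np.float64(88.6))
scene 60 None (np.float64(68.6), np.float64(87.9))
scene 80 (np.float64(25.5), np.float64(68.7)) (np.float64(68.9), np.float64(88.9))
wrist -80 (np.float64(30.5), np.float64(69.0)) (np.float64(67.9), np.float64(89.0))
wrist -60 (np.float64(26.7), np.float64(69.2)) (np.float64(68.1), np.float64(88.9))
wrist -40 (np.float64(61.2), np.float64(69.1)) (np.float64(67.7), np.float64(88.9))
wrist -20 (np.float64(17.6), np.float64(25.9)) (np.float64(83.3), np.float64(88.8))
wrist 0 (np.float64(19.1), np.float64(25.4)) (np.float64(68.8), np.float64(88.8))
wrist 20 (np.float64(58.5), np.float64(69.0)) (np.float64(67.5), np.float64(88.9))
wrist 40 (np.float64(40.2), np.float64(69.3)) (np.float64(67.9), np.float64(89.0))
wrist 60 (np.float64(40.3), np.float64(68.9)) (np.float64(67.8), np.float64(88.9))
wrist 80 (np.float64(41.7), np.float64(68.5)) (np.float64(67.9), np.float64(88.8))
```

View pics/s6.png

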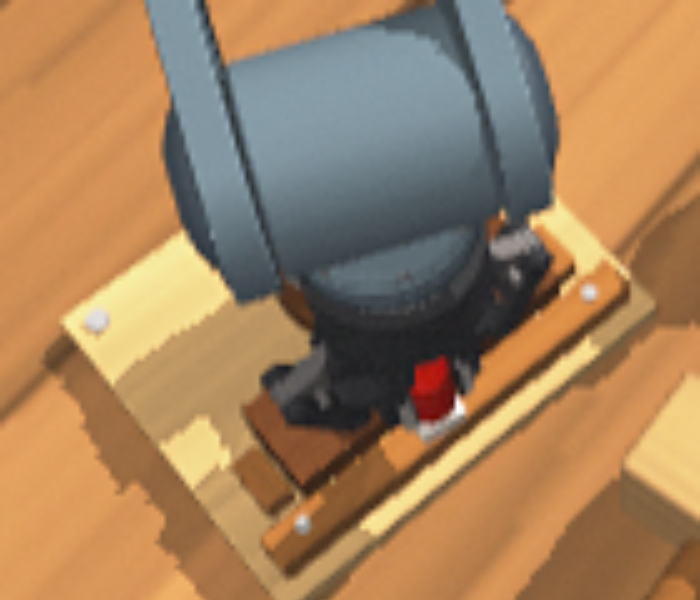

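The scene crop shows the blank flush along the fence under the lever, and the torque is starting to rise. Tightening further.

Emit:
jog_arm(
  targets=[
    {"gripper": 10, "travel": [-0.6, -2, 0], "turn": [0, 0, -0.017]},
    {"gripper": 10, "travel": [-0.6, -2, 0], "turn": [0, 0, -0.017]},
    {"gripper": 10, "travel": [0, 0, 0], "turn": [0, 0, 0]},
  ],
)

```text
time: 19.57
eef_pos: [0.6306, -0.2725, 0.2767]
tool_rot: [-0.0, 0.987, -0.16, 0.001]
force: [4.2, -2.1, 5.0]
grip_width: 0.0229
gripper_force: 59.1
```

```bash
python3 q.py
```

```text
19.5667 [ 0.63062731 -0.27250169  0.27673878] [ 4.20975511 -2.10170361  5.00691888] [-0.26955488 -0.34681397  0.67296686] net 0.6017106434747083 ang -19.29100353162005
```

Emit:
jog_arm(
  targets=[
    {"gripper": 10, "travel": [-0.7, -2, 0], "turn": [0, 0, -0.017]},
    {"gripper": 10, "travel": [-0.7, -2, 0], "turn": [0, 0, -0.017]},
    {"gripper": 10, "travel": [0, 0, 0], "turn": [0, 0, 0]},
  ],
)

```text
time: 19.82
eef_pos: [0.6293, -0.276, 0.2767]
tool_rot: [-0.001, 0.984, -0.177, 0.001]
force: [4.0, 0.7, 5.6]
grip_width: 0.0224
gripper_force: 59.2
```

Emit:
jog_arm(
  targets=[
    {"gripper": 10, "travel": [-0.7, -2, 0], "turn": [0, 0, -0.017]},
    {"gripper": 10, "travel": [-0.8, -2, 0], "turn": [0, 0, -0.017]},
    {"gripper": 10, "travel": [0, 0, 0], "turn": [0, 0, 0]},
  ],
)

```text
time: 20.07
eef_pos: [0.628, -0.2795, 0.2767]
tool_rot: [-0.001, 0.981, -0.193, 0.0]
force: [5.9, 4.0, 6.1]
grip_width: 0.0225
gripper_force: 59.3
```

```bash
python3 q.py
```

```text
20.0667 [ 0.62797468 -0.27945511  0.27667518] [5.88461704 4.02024841 6.12563924] [ 0.28687509 -0.41635587  0.86245427] net 1.5823434184738012 ang -22.83942482582132
```

Emit:
jog_arm(
  targets=[
    {"gripper": 10, "travel": [-0.8, -2, 0], "turn": [0, 0, -0.017]},
    {"gripper": 10, "travel": [-0.8, -2, 0], "turn": [0, 0, -0.017]},
    {"gripper": 10, "travel": [-0.8, -2, 0], "turn": [0, 0, -0.017]},
    {"gripper": 10, "travel": [0, 0, 0], "turn": [0, 0, 0]},
  ],
)

```text
time: 20.4
eef_pos: [0.626, -0.2835, 0.2764]
tool_rot: [-0.004, 0.976, -0.219, 0.0]
force: [6.8, 11.9, 7.7]
grip_width: 0.0228
gripper_force: 59.9
```

Emit:
jog_arm(
  targets=[
    {"gripper": 10, "travel": [-0.9, -2, 0], "turn": [0, 0, -0.017]},
    {"gripper": 10, "travel": [-0.9, -2, 0], "turn": [0, 0, -0.017]},
    {"gripper": 10, "travel": [0, 0, 0], "turn": [0, 0, 0]},
  ],
)

```text
time: 20.65
eef_pos: [0.6245, -0.287, 0.2764]
tool_rot: [-0.004, 0.972, -0.235, 0.0]
force: [7.1, 12.7, 7.2]
grip_width: 0.0225
gripper_force: 59.9
```

```bash
python3 q.py
```

```text
20.65 [ 0.62446669 -0.28695503  0.27638101] [ 7.13796204 12.65233807  7.15994083] [ 1.80704667 -0.85114391  0.46084894] net 2.2045799151027525 ang -26.787540020171683
```

Emit:
jog_arm(
  targets=[
    {"gripper": 10, "travel": [-0.9, -2, 0], "turn": [0, 0, -0.017]},
    {"gripper": 10, "travel": [-1, -2, 0], "turn": [0, 0, -0.017]},
    {"gripper": 10, "travel": [0, 0, 0], "turn": [0, 0, 0]},
  ],
)

```text
time: 20.9
eef_pos: [0.6228, -0.2903, 0.2763]
tool_rot: [-0.005, 0.968, -0.251, 0.0]
force: [9.5, 15.7, 7.5]
grip_width: 0.0225
gripper_force: 60.1
```

```bash
python3 q.py
```

```text
20.9 [ 0.62284858 -0.29034046  0.27632752] [ 9.50221904 15.67426555  7.51940596] [ 2.18648126 -1.01545937  0.6019742 ] net 2.8047001351259615 ang -28.574487248095895
```

Emit:
jog_arm(
  targets=[
    {"gripper": 60, "travel": [0, 0, 0], "turn": [0, 0, 0]},
    {"gripper": 60, "travel": [0, 0, 0], "turn": [0, 0, 0]},
    {"gripper": 60, "travel": [0, 0, 0], "turn": [0, 0, 0]},
    {"gripper": 60, "travel": [0, 0, 20], "turn": [0, 0, 0]},
    {"gripper": 60, "travel": [0, 0, 35], "turn": [0, 0, 0]},
    {"gripper": 60, "travel": [0, 0, 35], "turn": [0, 0, 0]},
    {"gripper": 60, "travel": [-25, 0, 20], "turn": [0, 0, 0]},
    {"gripper": 60, "travel": [-35, 0, 0], "turn": [0, 0, 0]},
    {"gripper": 60, "travel": [-35, 0, 0], "turn": [0, 0, 0]},
    {"gripper": 60, "travel": [-35, 0, 0], "turn": [0, 0, 0]},
    {"gripper": 60, "travel": [-35, 0, 0], "turn": [0, 0, 0]},
    {"gripper": 60, "travel": [0, 0, 0], "turn": [0, 0, 0]},
  ],
)

```text
time: 21.9
eef_pos: [0.4516, -0.2936, 0.3832]
tool_rot: [-0.002, 0.967, -0.254, -0.004]
force: [-0.1, -0.1, -1.1]
grip_width: 0.0602
gripper_force: 0.0
```

```bash
python3 - <<'E'
from h import *
s=env.get_state(); print(s['time'],s['eef_pos'],s['force'])
for n in('scene','wrist'):
    im,d,c,P=shot(n); X=cloud(d,c,P); z=X[...,2]; cv2.imwrite(f'pics/{n}7.png',im)
    m=(z>.128)&(z<.143)&(np.hypot(X[...,0]-.6228,X[...,1]+.29)<.04)&(im[...,2]>1.8*im[...,1]); p=X[m]*1000
    if len(p)>9:
        o=cv2.minEnclosingCircle(p[:,:2].astype(np.float32)); k=np.array(o[0])-[517.2,-232.8]; print(n,o,np.percentile(p[:,2],95),np.degrees(np.arctan2(k[1],k[0])))
    Y=X[...,:2]*1000-np.array([547.9,-238.7]); t=np.radians(-10); u=np.array([np.cos(t),np.sin(t)]); v=np.array([-u[1],u[0]]); J=np.dstack([Y@u,Y@v])
    for y in (-65,-30,30,65):
        w=abs(J[...,1]-y)<12
        b=J[w&(z>.0595)&(z<.0645)&(J[...,0]<80)&(J[...,0]>0)][:,0]; f=J[w&(z>.0405)&(z<.0435)&(J[...,0]>60)&(J[...,0]<100)][:,0]
        g=lambda a:(a.min().round(1),a.max().round(1)) if len(a)>5 else None
        print(n,y,g(b),g(f))
E
```

```text
21.9 [ 0.45161674 -0.29355566  0.38319218] [-0.08639551 -0.09055281 -1.10714996]
scene ((630.4752807617188, -276.6270751953125), 11.734281539916992) 139.5411801979055 -21.151836418812266
scene -65 (np.float64(19.1), np.float64(68.7)) (np.float64(67.5), np.float64(89.0))
scene -30 (np.float64(19.0), np.float64(69.1)) (np.float64(69.1), np.float64(88.8))
scene 30 (np.float64(19.0), np.float64(68.8)) (np.float64(69.0), np.float64(89.1))
scene 65 (np.float64(18.9), np.float64(69.8)) (np.float64(68.3), np.float64(89.2))
wrist ((628.9072265625, -275.1641540527344), 12.080459594726562) 138.27412358138074 -20.7688680576191
wrist -65 (np.float64(18.3), np.float64(68.2)) (np.float64(73.1), np.float64(88.1))
wrist -30 (np.float64(18.4), np.float64(68.4)) (np.float64(73.1), np.float64(87.8))
wrist 30 (np.float64(18.5), np.float64(68.5)) (np.float64(72.9), np.float64(88.0))
wrist 65 (np.float64(18.5), np.float64(68.5)) (np.float64(73.2), np.float64(88.2))
```

View pics/scene7.png

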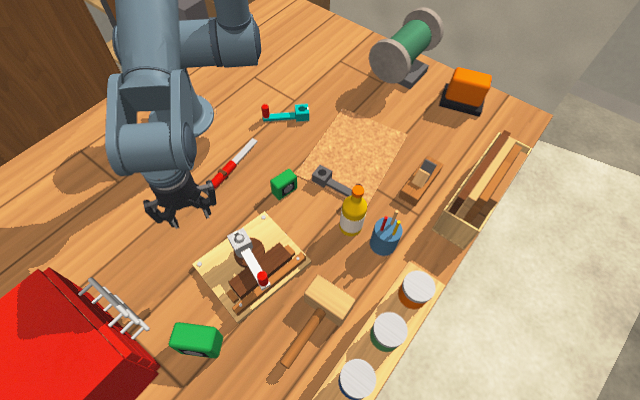

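The lever is free and home (knob top 138 mm), the blank is on the fence, and the tape stands on the bench at (285,183). I'll check that it holds steady.

Emit:
jog_arm(
  targets=[
    {"gripper": 60, "travel": [0, 0, 0], "turn": [0, 0, 0]},
    {"gripper": 60, "travel": [0, 0, 0], "turn": [0, 0, 0]},
    {"gripper": 60, "travel": [0, 0, 0], "turn": [0, 0, 0]},
    {"gripper": 60, "travel": [0, 0, 0], "turn": [0, 0, 0]},
    {"gripper": 60, "travel": [0, 0, 0], "turn": [0, 0, 0]},
    {"gripper": 60, "travel": [0, 0, 0], "turn": [0, 0, 0]},
    {"gripper": 60, "travel": [0, 0, 0], "turn": [0, 0, 0]},
    {"gripper": 60, "travel": [0, 0, 0], "turn": [0, 0, 0]},
    {"gripper": 60, "travel": [0, 0, 0], "turn": [0, 0, 0]},
    {"gripper": 60, "travel": [0, 0, 0], "turn": [0, 0, 0]},
    {"gripper": 60, "travel": [0, 0, 0], "turn": [0, 0, 0]},
    {"gripper": 60, "travel": [0, 0, 0], "turn": [0, 0, 0]},
  ],
)

```text
time: 23.0
eef_pos: [0.4563, -0.2944, 0.386]
tool_rot: [0.0, 0.968, -0.252, 0.0]
force: [0.4, -0.9, -0.0]
grip_width: 0.0602
gripper_force: 0.0
```

```bash
python3 - <<'E'
from h import *
print(env.get_state()['time'])
for n in('scene','wrist'):
    im,d,c,P=shot(n); X=cloud(d,c,P); z=X[...,2]
    m=(z>.128)&(z<.143)&(np.hypot(X[...,0]-.6228,X[...,1]+.29)<.06)&(im[...,2]>1.8*im[...,1]); p=X[m]*1000
    o=cv2.minEnclosingCircle(p[:,:2].astype(np.float32)); k=np.array(o[0])-[517.2,-232.8]; print(n,o,np.percentile(p[:,2],95),np.degrees(np.arctan2(k[1],k[0])))
    if n=='wrist':
        b=(z>.039)&(z<.046)&(np.hypot(X[...,0]-.5172,X[...,1]+.2328)<.06)&(im.min(2)>150); p=X[b]*1000
        print('line px',len(p),p.mean(0) if len(p) else '')
        m=(z>.1115)&(z<.116)&(np.hypot(X[...,0]-.517,X[...,1]+.233)<.045); print('hubtop',m.sum(),np.median(z[m]) if m.any() else '')
E
```

```text
23.0
scene ((630.9703979492188, -276.6422119140625), 11.519913673400879) 139.27767407239406 -21.0745143430579
wrist ((628.9301147460938, -275.84039306640625), 11.86312198638916) 138.4275403515644 -21.067556849873267
line px 15 [ 557.47893399 -217.90348779   42.3928015 ]
hubtop 2173 0.11420471339078281
```

```bash
python3 -c "
from cell import env
print(env.sign_off())"
```

```text
the job is handed in; nothing more can be done
None
```

The job is handed in at 23 s: the green tape stands upright on the bench clear of the jig, and the red-knobbed lever is fully home on the spindle, swung clockwise to 2.8 N m and let go. It sprang back about 8° on release, then held steady with the blank still on the fence; the last pictures show the bystanders in place.

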